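Set the air supply of a flotation cell

TASK

Set the air supply for the flotation cell: first slide the black shutter grip along its track until its white line stands at the red clip, then turn the valve's blue thumbscrew clockwise until it seats, and back it off a quarter turn. Finish while still holding the thumbscrew there in the gripper, so that it cannot creep before a colleague tightens the lock nut; leave the shutter at its mark and everything else on the bench where it is.

Things in the scene. Friction and masses are not known exactly. Their poses are not given: they have to be found in the camera images.
- shutter_grip (a point): black slide grip: 28 mm across the track (x), 20 along it (y), 40 tall. Point at its middle, 15 mm below its top, 19 above its 40 mm wide aluminium track, 36 above the top of the white fixed housing (110 x 190 x 45 mm). z up. A white line parallel to x runs over the middle of its top and down its +x side to a short pointer. Stands on either side of the valve, turned up to 25 degrees.
- shutter (a joint): position of the slide grip along its track, 0 to 0.12 m, growing towards +y of the grip. It starts below 0.03, takes about 1.5 N to slide and stays where it is left.
- clip: red clip fixed on the housing's top beside the track, on its +x side, 50 mm from the track's middle line: 22 mm across, 12 mm along the track, 3 mm tall. It marks where the grip's white line must stand. Origin at the middle of its underside; its y axis runs along the track, parallel to the grip's.
- thumbscrew_grip (a point): grip point on the axis of the needle valve's blue thumbscrew, 37 mm above the fixed steel valve block (90 x 90 x 50 mm). Its blade, a bar 42 mm long, 14 thick, reaches from 23 mm below this point to 7 above; below that a 44 mm disc, 8 mm thick. The bar lies along x of this frame, a white mark on its top towards -x; z up; the frame turns with the screw. It does not rise or sink.
- thumbscrew (a joint): angle in rad, 0 to 3.14, growing clockwise seen from above (tightening). At 3.14 it seats on a hard stop; a quarter turn back is 1.57. Starts 0.9 to 2.5 short of the seat. Friction about 0.06 N m; stays where left. On the block's top, the screw's white mark points to a small red tick when seated, to a small green tick when backed off a quarter turn.
- wrench: loose open-ended wrench, steel, 160 mm long, 8 mm thick, lying flat; origin at the centre of its underside; a bystander
- bottle_green: loose reagent bottle with green label and cap, 48 mm diameter, 120 mm tall; origin at the centre of its underside; a bystander
- bottle_red: loose reagent bottle with red label and cap, 48 mm diameter, 120 mm tall; origin at the centre of its underside; a bystander
- beaker: loose empty glass beaker, 68 mm diameter, 90 mm tall; origin at the centre of its underside; a bystander
- cell: loose empty clear acrylic flotation cell, 120 x 110 mm, 120 mm tall; origin at the centre of its underside; a bystander
- scoop: loose steel sampling spoon, 200 mm long, about 20 mm high, lying flat; origin at the centre of its underside; a bystander
- bowl: loose steel bowl, 170 mm diameter, 80 mm tall, standing on a fixed 160 x 160 x 60 mm lab jack; origin at the centre of its underside; a bystander
Not all that is in view belongs to the job. Of the things like the part that bears shutter_grip, leave any that is green; of the rest the smaller one is meant.

How it is judged:
By the outcome, as a careful person would: the job done as asked, in the order asked, and still so for the second after the job is handed in, while the arm keeps its last pose, push and grip.
It also fails if it takes over 69 s, if anything falls off the work surface, if the arm or the gripper's body presses on something with over 40 N, if the wrist force passes 120 N, or if a joint passes its speed limit or range.

ROBOT

A 7-joint arm with a two-finger parallel gripper is mounted at the origin on the work surface. World frame = base frame: x ahead of the robot, y to its left, z up, the work surface at z = 0. Lengths are in m, angles in rad, forces in N, time in s.
With the tool pointing down it reaches from about 0.4 to 0.85 m from the base axis. Payload 4.5 kg.
Tool frame: the origin (TCP) lies at the very end of the fingers, on their centre line; the grasp point (between the pads) lies 19 mm behind it; z points along the fingers, y is the line along which they close (so a half turn about z gives the same grasp; the last joint's range is limited). The gripper opens to 85 mm and grips with 20 to 120 N. Pads are 22 mm wide; open, the fingers measure 114 mm over their backs; the gripper's body (76 mm by 85 mm) begins 54 mm behind the grasp point. The pads swing forward as they close: fully open they stand 13 mm farther back than shut.
Start: joints at [-1.081, 0.689, -0.195, 1.565, 0.157, 0.902, -0.215], TCP at [0.275, 0.561, 0.231] pointing down, gripper open.
Joint ranges: [-3.01, 3.01], [-0.46, 2.08], [-1.47, 1.51], [0.13, 2.56], [-1, 4.14], [0.04, 2.09], [-2.66, 2.66]. Speed limits (rad/s): [2.57, 2.57, 3.14, 3.14, 3.14, 3.14, 3.14].

INTERFACE

Orientations are given as a rotation vector (axis times angle).
In Python, from workcell import monitor, vision, env gives the robot as it stands. The module is installed in compiled form; this text tells all that it offers.
- The arm moves only by the shell command python3 -m handwheel 'ROWS' [FORCE]. ROWS is a JSON object of lists of equal length, an entry for each row: "delta_rot": the turn, a rotation vector about the tool's x, y, z in rad, a list of three; "translation": the shift along the tool's x, y, z in units of 40 mm (1.0 is 40 mm), a list of three; "gripper": the finger opening in mm, from 0 to 85.4. A call has 1 to 20 rows; each row shifts and turns the commanded pose from where the row before left it, along the tool's axes as they then stand; what a row does not reach is not made up. A row lasts 1/10 s, in which the tool goes at most 50 mm and 8.59 degrees, less where a joint would pass 70% of its speed; a pose out of reach is approached as far as the arm can. A call is refused whole if a number of a shift passes 1 or a number of a turn 0.15, either way. A call with a gripper value outside its range is refused whole. The fingers move at their own pace and stop on an object; FORCE is the grip in N (left out, the last holds). Time passes only in rows, so rows that do not move let the fingers close. It gives the time, the measured TCP pose, the force, the opening and the grip force at its end, in the units of the state.
- monitor.sense(): the state, without advancing time (a new reading comes with each control period).
- vision.camera(name): name is "side" or "top" or "wrist"; returns a dict with "pixels" (384x512x3 uint8, red, green, blue), "depth" (384x512 float32, m along the optical axis (not along the pixel's ray), 0 where there is no reading), "fx", "fy", "cx", "cy" (pixels), "R" (3x3) and "t" (3): a world point X has camera coordinates R X + t; the wrist camera has in their place "tool_from_camera" (4x4, takes a point from camera to tool coordinates, whose origin is the TCP and whose axes are the flange's). Camera axes: x right, y down, z forward; pixel columns grow to the right and rows downward; lengths in m; the calibration is good to about 2 mm. A picture is of the moment at which its call begins: read the wrist's pose just before it.
- env.finish_job(): hands the job in; it is judged then, once.
The state is a dict: "time": time; "joints": joint angles; "dq": joint speeds; "tau": joint torques, N m; "tool_pos": TCP position; "orientation": TCP orientation; "ft_force": force on the tool from outside, world axes, zero at the start; "wrist_torque": the same for the moment, N m; "opening": finger opening in m; "grip_force": force on a finger pad.
Only numpy, scipy, OpenCV 4.12 (cv2) and the standard library are available. Lean on these libraries where they do the work, as an engineer would, in place of code of your own. Each camera call takes 0.05 s, during which the arm holds its last target. There are 200 camera calls.

## Working session

There is one attempt and no reset: what is moved stays moved. The work goes in short steps, Python scripts to look and compute and a shell command to move; the robot and the scene stay as the last step left them, time stands still between calls to the robot, and variables do not carry over. Pictures are saved under pics/ and viewed, at most 10 in all, crops included, and the job is handed in when it is done.

```bash
mkdir -p pics
cat > h.py <<'E'
import numpy as np, cv2
from workcell import monitor, vision, env
from scipy.spatial.transform import Rotation as Ro
def cam(n):
    s=monitor.sense(); c=vision.camera(n)
    if n=='wrist':
        T=np.eye(4);T[:3,:3]=Ro.from_rotvec(s['orientation']).as_matrix();T[:3,3]=s['tool_pos']
        c['W']=T@np.array(c['tool_from_camera'])
    else:
        R=np.array(c['R']);T=np.eye(4);T[:3,:3]=R.T;T[:3,3]=-R.T@np.array(c['t']);c['W']=T
    return c
def save(c,n): np.savez('pics/'+n+'.npz',**c); cv2.imwrite('pics/'+n+'.png',c['pixels'][:,:,::-1])
def load(n): return dict(np.load('pics/'+n+'.npz'))
def onplane(c,u,v,z):
    d=c['W'][:3,:3]@np.array([(u-c['cx'])/c['fx'],(v-c['cy'])/c['fy'],1]);o=c['W'][:3,3]
    return o+d*(z-o[2])/d[2]
def pts(c):
    v,u=np.mgrid[:384,:512];D=c['depth']
    P=np.stack([(u-c['cx'])/c['fx']*D,(v-c['cy'])/c['fy']*D,D],-1)
    return P@c['W'][:3,:3].T+c['W'][:3,3]
E
python3 - <<'E'
from h import *
a=[]
for n in('top','side'):
    c=cam(n);save(c,n+'0')
    print(n,c['W'][:3].round(3).tolist(),c['fx'])
s=monitor.sense();print(s)
E
```

```text
top [[-0.065, -0.971, 0.229, 0.178], [-0.998, 0.063, -0.019, -0.004], [0.004, -0.229, -0.973, 1.562]] 457.24040588175615
side [[0.757, -0.466, 0.458, -0.048], [-0.653, -0.56, 0.511, -0.624], [0.018, -0.685, -0.728, 0.973]] 441.90160416485804
{'time': 0.1, 'joints': array([-1.08116582,  0.68991685, -0.19448368,  1.56625705,  0.15729177,
        0.90247546, -0.21510666]), 'dq': array([-1.39610332e-03, -2.54148031e-03,  2.82458242e-04, -4.08289858e-03,
        1.46250413e-04,  7.02474726e-04, -8.14627726e-05]), 'tau': array([-2.61227622e-03, -5.40610063e+01, -1.27099760e+00, -1.58985490e+01,
        9.44177387e-03,  4.40577976e-03, -1.33048354e-05]), 'tool_pos': array([0.27492775, 0.56063201, 0.23054833]), 'orientation': array([-7.09719373e-01, -3.06012334e+00,  2.59350411e-03]), 'ft_force': array([-0.00247225, -0.73187963,  0.00218668]), 'wrist_torque': array([-0.03425165,  0.03295955, -0.04889713]), 'grip_force': 0.0, 'opening': 0.08551871748671053}
```

View pics/top0.png

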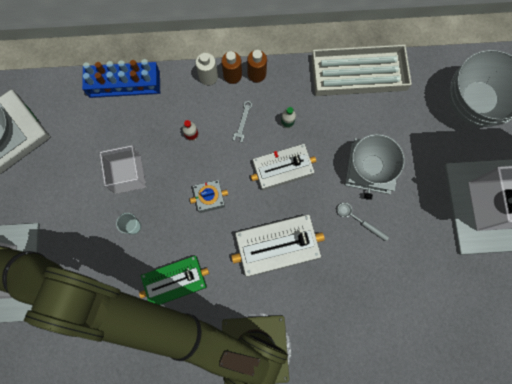

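View pics/side0.png

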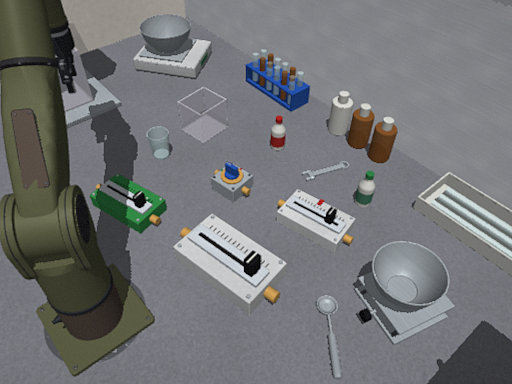

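The top view shows these candidates for the shutter:
- the small white unit at (284,166), with its grip at (297,160) and the red clip at (277,154)
- the large white unit at (278,244)
- the green unit at (173,281)

The green one is excluded and, of the rest, the smaller is meant, so I choose the one at (284,166). The blue thumbscrew is at (208,194).

Run:
```python
from h import *
t=load('top0');s=load('side0')
a=cv2.resize(t['pixels'][135:220,180:330],None,fx=5,fy=5,interpolation=cv2.INTER_CUBIC)
cv2.imwrite('pics/crop1.png',a[:,:,::-1])
def blob(c,lo,hi,box,z,n):
    h=cv2.cvtColor(c['pixels'],cv2.COLOR_RGB2HSV);m=cv2.inRange(h,lo,hi)
    k=np.zeros_like(m);u0,v0,u1,v1=box;k[v0:v1,u0:u1]=1;m*=k
    v,u=np.nonzero(m);p=[onplane(c,x,y,z)[:2] for x,y in zip(u,v)];P=np.array(p,np.float32)
    r=cv2.minAreaRect(P*1000);print(n,len(u),u.mean(),v.mean(),P.mean(0).round(4),r)
blob(t,(0,130,90),(8,255,255),(265,145,290,160),.047,'clip top')
blob(s,(0,130,90),(8,255,255),(310,195,330,210),.047,'clip side')
blob(t,(0,0,0),(180,255,45),(290,150,305,168),.096,'grip top')
blob(t,(105,150,40),(125,255,255),(192,180,225,210),.09,'screw')
blob(s,(105,150,40),(125,255,255),(210,155,255,190),.09,'screw side')
P=pts(t)
for nm,b,z in(('housing',(250,143,318,190),.045),('block',(190,178,228,212),.05)):
    q=P[b[1]:b[3],b[0]:b[2]].reshape(-1,3);q=q[abs(q[:,2]-z)<.006]
    print(nm,len(q),np.median(q[:,2]),cv2.minAreaRect(q[:,:2].astype(np.float32)*1000))
q=P[150:170,288:308].reshape(-1,3);q=q[q[:,2]>.085];print('grip',len(q),q.mean(0),q.max(0),q.min(0))
```

```text
clip top 17 275.5882352941176 153.64705882352942 [ 0.6419 -0.1137] ((642.0021362304688, -113.5215835571289), (19.251623153686523, 8.82874870300293), 13.377324104309082)
clip side 22 320.1363636363636 201.9090909090909 [ 0.6435 -0.1159] ((643.9166259765625, -115.75455474853516), (21.911760330200195, 8.634578704833984), 9.389395713806152)
grip top 36 295.27777777777777 161.22222222222223 [ 0.5964 -0.1737] ((595.7615356445312, -175.23585510253906), (26.756933212280273, 24.87685203552246), 58.52985382080078)
screw 98 207.78571428571428 193.9795918367347 [0.5048 0.1227] ((504.83709716796875, 123.69682312011719), (36.42903137207031, 33.66884994506836), 86.30583190917969)
screw side 161 230.96273291925465 171.45341614906832 [0.4998 0.1065] ((503.65576171875, 109.0744857788086), (62.845218658447266, 36.979557037353516), 52.17362594604492)
housing 1113 0.044232847256714614 ((600.7089233398438, -136.11367797851562), (113.74161529541016, 190.67152404785156), 13.29725170135498)
block 468 0.04981536684126042 ((510.769775390625, 125.49073028564453), (90.80863189697266, 89.70654296875), 10.624517440795898)
grip 53 [ 0.56419552 -0.16352782  0.23208633] [ 0.62025562 -0.00422107  1.56184128] [ 0.17780905 -0.19087698  0.08632965]
```

View pics/crop1.png

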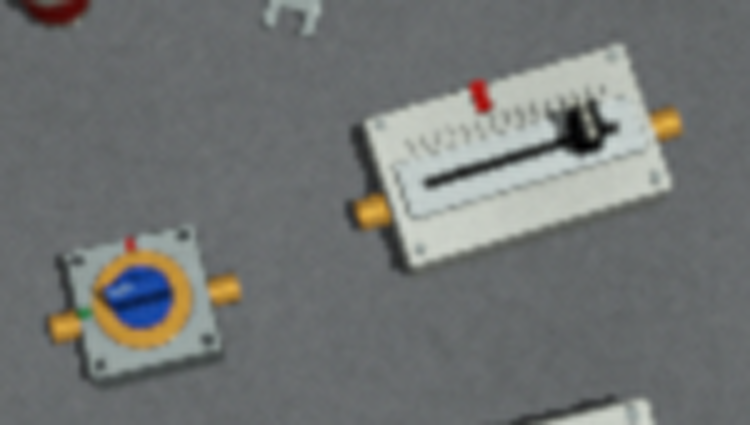

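The crop confirms the choice: small white unit, clip at crop (481,96), black grip at (585,128). On the valve, the red tick is at (130,243), the green tick at (85,313), and the blade is near horizontal. I'm moving over the shutter for a close look.

```bash
python3 -m handwheel '{"translation":[[-0.75,-0.62,0],[-0.75,-0.62,0],[-0.75,-0.62,0],[-0.75,-0.62,0],[-0.75,-0.62,0],[-0.75,-0.62,0],[-0.75,-0.62,0],[-0.75,-0.62,0],[-0.75,-0.62,0],[-0.75,-0.62,0],[-0.75,-0.62,0],[-0.75,-0.62,0],[-0.75,-0.62,0],[-0.75,-0.62,0],[-0.75,-0.62,0],[-0.75,-0.62,0],[-0.75,-0.62,0],[-0.75,-0.62,0],[-0.75,-0.62,0],[-0.75,-0.62,0]],"delta_rot":[[0,0,0],[0,0,0],[0,0,0],[0,0,0],[0,0,0],[0,0,0],[0,0,0],[0,0,0],[0,0,0],[0,0,0],[0,0,0],[0,0,0],[0,0,0],[0,0,0],[0,0,0],[0,0,0],[0,0,0],[0,0,0],[0,0,0],[0,0,0]],"gripper":[85,85,85,85,85,85,85,85,85,85,85,85,85,85,85,85,85,85,85,85]}' 30
python3 -m handwheel '{"translation":[[0,0,0],[0,0,0],[0,0,0],[0,0,0],[0,0,0],[0,0,0],[0,0,0],[0,0,0],[0,0,0],[0,0,0],[0,0,0],[0,0,0],[0,0,0],[0,0,0],[0,0,0],[0,0,0],[0,0,0],[0,0,0]],"delta_rot":[[0,0,0.145],[0,0,0.145],[0,0,0.145],[0,0,0.145],[0,0,0.145],[0,0,0.145],[0,0,0.145],[0,0,0.145],[0,0,0.145],[0,0,0.145],[0,0,0.145],[0,0,0.145],[0,0,0.145],[0,0,0.145],[0,0,0.145],[0,0,0.145],[0,0,0.13],[0,0,0]],"gripper":[85,85,85,85,85,85,85,85,85,85,85,85,85,85,85,85,85,85]}'
python3 - <<'E'
from h import *
c=cam('wrist');save(c,'w1');s=monitor.sense()
print(s['tool_pos'],Ro.from_rotvec(s['orientation']).as_matrix().round(3),s['joints'].round(2),c['tool_from_camera'].round(3),c['fx'])
E
```

```text
time: 2.1
tool_pos: [0.5956, -0.1498, 0.2309]
orientation: [-0.71, -3.059, -0.0]
ft_force: [-0.9, -0.5, -0.0]
opening: 0.0846
grip_force: 0.0
time: 3.9
tool_pos: [0.5953, -0.1478, 0.2307]
orientation: [-3.12, -0.37, 0.002]
ft_force: [1.1, 0.1, -1.1]
opening: 0.0848
grip_force: 0.0
[ 0.59527379 -0.14789898  0.23078367] [[ 0.972  0.237 -0.001]
 [ 0.237 -0.972 -0.   ]
 [-0.001 -0.    -1.   ]] [-0.07  0.71  0.44  1.62 -0.37  0.89 -0.82] [[ 0.001 -0.964 -0.264  0.067]
 [ 1.     0.001 -0.     0.001]
 [ 0.001 -0.264  0.964 -0.143]
 [ 0.     0.     0.     1.   ]] 345.41670229646417
```

View pics/w1.png

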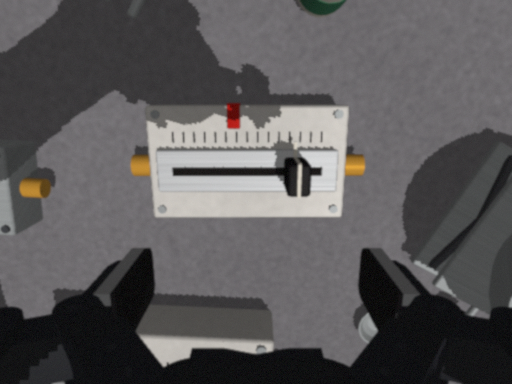

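The wrist view shows the clip at (233,116), the black grip at (297,177) with its white line at about x=299, and the housing square to the image.

```bash
cat >> h.py <<'E'
def shut(c,pr=True):
    T=np.eye(4);W=c['W'];h=cv2.cvtColor(c['pixels'],cv2.COLOR_RGB2HSV)
    m=((h[...,0]<8)|(h[...,0]>172))&(h[...,1]>150)&(h[...,2]>60);m[:60]=0;m[200:]=0
    n,l,st,ce=cv2.connectedComponentsWithStats(m.astype(np.uint8));k=1+st[1:,4].argmax();clip=ce[k]
    print('clip',st[k],onplane(c,*clip,.048))
    return onplane(c,*clip,.048)
E
python3 - <<'E'
from h import *
c=load('w1');shut(c)
g=cv2.cvtColor(c['pixels'],cv2.COLOR_RGB2GRAY).astype(int)
print(g[155:202:3,280:316])
R=c['W'][:3,:3];print(R.round(3))
# housing angle by white mask
h=cv2.cvtColor(c['pixels'],cv2.COLOR_RGB2HSV);P=pts(c)
m=(abs(P[...,2]-.045)<.008);m[:90]=0;m[235:]=0;m[:,:140]=0;m[:,360:]=0
q=P[m];print(np.median(q[:,2]),cv2.minAreaRect(q[:,:2].astype(np.float32)*1000))
m=(P[...,2]>.088)&(P[...,2]<.11);m[:140]=0;m[215:]=0;m[:,:270]=0;m[:,330:]=0
q=P[m];print(len(q),np.median(q[:,2]),q.mean(0),cv2.minAreaRect(q[:,:2].astype(np.float32)*1000))
E
```

```text
clip [227 103  13  25 282] [ 0.64287524 -0.11474272  0.048     ]
[[ 98  98  99  98  99  98  99  99  97  98 100  96  95  97  99  98  98  97
  100 100 115 154 193 208 210 210 210 210 210 211 210 210 211 211 211 211]
 [ 97  98  97  95  83  62  41  34  27  21  26  24  29  43  65  77  76  68
   49  33  28  31  55  89 130 169 200 210 212 213 212 213 214 212 213 215]
 [100 101  95  86  56  22  11  12   5   8   6  13  10   9  21  36  62  77
   79  68  44  26   7   7  16  32  75 131 181 209 215 217 216 215 216 216]
 [ 99  98  94  79  50  23  10   8  13   9   6  12  10  11  10   4  30  68
  115 145 152 125  69  21  18  10  15  24  64 118 169 199 209 211 212 211]
 [ 65  64  62  51  37  17   6  14  12  20  21  27  31  29  29  30  47  99
  161 200 204 171 102  47  36  35  34  37  34  35  63 102 128 131 127 135]
 [ 10  13  10   5   9  12   9   7  16  22  24  31  33  35  34  39  55 108
  168 202 202 167  95  47  42  43  42  43  37  31  23  18  24  28  22  24]
 [ 15   8  10   9  13   9  10  15  17  23  30  34  37  35  39  37  64 123
  180 207 203 168  93  47  42  42  44  45  40  32  21  20  29  27  
[... 1004 characters left out ...]
4  37  38  40  62 112 166 198 205 206 206 205]
 [199 199 198 200 199 198 198 194 191 183 176 173 169 169 170 171 178 191
  206 206 199 183 174 173 173 173 175 187 197 204 207 205 207 206 204 205]
 [198 199 200 200 200 200 201 202 200 201 200 200 199 200 201 198 200 200
  199 198 199 201 199 201 201 202 203 205 204 206 207 205 205 204 205 203]]
[[ 0.234 -0.937 -0.258]
 [-0.972 -0.226 -0.061]
 [-0.001  0.266 -0.964]]
0.04498324912796958 ((602.3782348632812, -137.85398864746094), (110.51387023925781, 190.3891143798828), 13.576740264892578)
813 0.095249837866407 [ 0.60745196 -0.18135977  0.09497458] ((606.853271484375, -182.0125732421875), (28.792640686035156, 20.02978515625), 14.08071231842041)
```

Run:
```python
from h import *
c=load('w1')
for v in (170,180,190):
    r=cv2.cvtColor(c['pixels'],cv2.COLOR_RGB2GRAY)[v,293:306].astype(float);w=np.clip(r-60,0,None);u=(w*np.arange(293,306)).sum()/w.sum()
    p=onplane(c,u,v,.096);print(u,p,'along',p@[-.235,.972,0],'across',p@[.972,.235,0])
P=pts(load('top0'))[120:200,325:420].reshape(-1,3)
q=P[(P[:,2]>.04)&(P[:,2]<.2)];i=q[:,1].argsort()[::-1][:60];print(q[i[::4]].round(3))
```

```text
299.44158075601376 [ 0.61536301 -0.17973975  0.096     ] along -0.3193173403544382 across 0.5558940082145895
299.03273322422257 [ 0.60721236 -0.1816453   0.096     ] along -0.3192541391466166 across 0.5475237698266541
298.70288624787776 [ 0.5989476  -0.18364482  0.096     ] along -0.31925545403234395 across 0.5390205332647268
[[ 0.526 -0.35   0.06 ]
 [ 0.535 -0.354  0.064]
 [ 0.533 -0.355  0.058]
 [ 0.543 -0.356  0.058]
 [ 0.583 -0.356  0.14 ]
 [ 0.551 -0.357  0.056]
 [ 0.59  -0.358  0.138]
 [ 0.588 -0.358  0.135]
 [ 0.603 -0.359  0.14 ]
 [ 0.54  -0.359  0.057]
 [ 0.544 -0.36   0.056]
 [ 0.529 -0.361  0.059]
 [ 0.558 -0.361  0.056]
 [ 0.542 -0.361  0.14 ]
 [ 0.539 -0.362  0.058]]
```

```bash
python3 -m handwheel '{"translation":[[0.09,0.45,0],[0,0.44,0.2],[0,0,0.7],[0,0,0.8],[0,0,0.8],[0,0,0.7],[0,0,0.5],[0,0,0.3],[0,0,0],[0,0,0]],"delta_rot":[[0,0,0],[0,0,0],[0,0,0],[0,0,0],[0,0,0],[0,0,0],[0,0,0],[0,0,0],[0,0,0],[0,0,0]],"gripper":[55,55,55,55,55,55,55,55,55,55]}' 30
python3 -m handwheel '{"translation":[[0,0,0],[0,0,0],[0,0,0],[0,0,0],[0,0,0],[0,0,0],[0,0,0],[0,0,0]],"delta_rot":[[0,0,0],[0,0,0],[0,0,0],[0,0,0],[0,0,0],[0,0,0],[0,0,0],[0,0,0]],"gripper":[10,10,10,10,10,10,10,10]}' 30
```

```text
time: 4.95
tool_pos: [0.6078, -0.1823, 0.072]
orientation: [3.119, 0.371, 0.002]
ft_force: [-0.0, -0.2, -0.4]
opening: 0.0555
grip_force: 0.0
time: 5.75
tool_pos: [0.608, -0.1821, 0.0724]
orientation: [3.119, 0.37, 0.003]
ft_force: [-0.7, 0.2, 5.8]
opening: 0.0195
grip_force: 31.6
```

```bash
python3 -m handwheel '{"translation":[[0,-0.15,0],[0,-0.2,0],[0,-0.2,0],[0,-0.2,0],[0,-0.2,0],[0,-0.2,0],[0,-0.15,0],[0,-0.1,0],[0,0,0],[0,0,0],[0,0,0]],"delta_rot":[[0,0,0],[0,0,0],[0,0,0],[0,0,0],[0,0,0],[0,0,0],[0,0,0],[0,0,0],[0,0,0],[0,0,0],[0,0,0]],"gripper":[10,10,10,10,10,10,10,10,10,10,10]}' 30
python3 - <<'E'
from h import *
c=cam('wrist');save(c,'w2');s=monitor.sense();p=s['tool_pos'];print(p@[-.235,.972,0],p@[.972,.235,0])
q=shut(c);print(q@[-.235,.972,0],q@[.972,.235,0])
E
```

```text
time: 6.85
tool_pos: [0.5947, -0.1268, 0.0724]
orientation: [-3.119, -0.37, -0.002]
ft_force: [-0.7, 0.6, 8.9]
opening: 0.0194
grip_force: 32.1
-0.26299966387433005 0.548211123996923
clip [ 243  115   25   48 1106] [ 0.64288205 -0.11495029  0.048     ]
-0.2628089588972211 0.5978680324473451
```

View pics/w2.png

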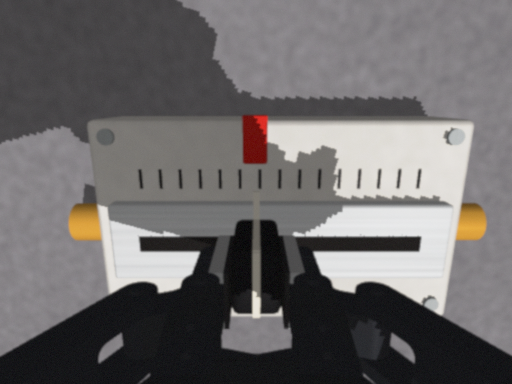

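The white pointer at (256,200) lines up with the clip's centre at (255,139). I'm releasing, lifting and checking.

```bash
python3 -m handwheel '{"translation":[[0,0,0],[0,0,0],[0,0,0],[0,0,0],[0,0,-0.3],[0,0,-0.6],[0,0,-0.8],[0,0,-0.8],[0,0,-0.8],[0,0,-0.7],[0,0,0],[0,0,0]],"delta_rot":[[0,0,0],[0,0,0],[0,0,0],[0,0,0],[0,0,0],[0,0,0],[0,0,0],[0,0,0],[0,0,0],[0,0,0],[0,0,0],[0,0,0]],"gripper":[50,50,50,50,50,50,50,50,50,50,50,50]}' 30
python3 - <<'E'
from h import *
c=cam('wrist');save(c,'w3');s=monitor.sense();p=s['tool_pos'];print(p)
q=shut(c);print(q@[-.235,.972,0])
g=cv2.cvtColor(c['pixels'],cv2.COLOR_RGB2GRAY).astype(float)
P=pts(c);m=(P[...,2]>.088)&(P[...,2]<.11);m[:120]=0;m[230:]=0;m[:,:200]=0;m[:,320:]=0
v,u=np.nonzero(m);print(u.min(),u.max(),v.min(),v.max())
for r in range(v.min()+4,v.max()-3,5):
    a,b=u[v==r].min()+4,u[v==r].max()-3
    w=np.clip(g[r,a:b]-70,0,None);x=(w*np.arange(a,b)).sum()/w.sum();o=onplane(c,x,r,.096);print(r,x,o@[-.235,.972,0])
E
```

```text
time: 8.1
tool_pos: [0.5944, -0.1276, 0.2323]
orientation: [3.12, 0.37, 0.002]
ft_force: [-0.8, 0.1, -0.7]
opening: 0.0499
grip_force: 0.0
[ 0.59378177 -0.12724216  0.23117883]
clip [249 108  12  25 278] [ 0.64256788 -0.11454591  0.048     ]
-0.26234207777132235
244 267 167 201
171 254.96963562753035 -0.2631534724498939
176 255.0133843212237 -0.2631830080046972
181 255.0392156862745 -0.2631979316838244
186 255.05642023346303 -0.26320579800622745
191 255.03913894324853 -0.26318493428547307
196 255.03747534516765 -0.2631769963925802
```

```bash
python3 -m handwheel '{"translation":[[-0.05,-0.4,0],[-0.05,-0.7,0],[-0.05,-0.8,0],[-0.05,-0.8,0],[-0.05,-0.8,0],[-0.05,-0.8,0],[-0.05,-0.8,0],[-0.05,-0.7,0],[-0.06,-0.5,0],[-0.06,-0.33,0],[0,0,0],[0,0,0]],"delta_rot":[[0,0,0],[0,0,0],[0,0,0],[0,0,0],[0,0,0],[0,0,0],[0,0,0],[0,0,0],[0,0,0],[0,0,0],[0,0,0],[0,0,0]],"gripper":[60,60,60,60,60,60,60,60,60,60,60,60]}' 30
python3 - <<'E'
from h import *
c=cam('wrist');save(c,'w4');s=monitor.sense();print(s['tool_pos'],s['joints'].round(2))
cv2.imwrite('pics/w4c.png',cv2.resize(c['pixels'][80:280,150:370],None,fx=2.7,fy=2.7,interpolation=cv2.INTER_CUBIC)[:,:,::-1])
h=cv2.cvtColor(c['pixels'],cv2.COLOR_RGB2HSV);P=pts(c)
for n,lo,hi,z in(('green',(45,100,40),(85,255,255),.051),('red',(0,150,80),(8,255,255),.051),('blue',(105,130,40),(125,255,255),.094)):
    m=cv2.inRange(h,lo,hi);k,l,st,ce=cv2.connectedComponentsWithStats(m)
    for i in range(1,k):
        if st[i,4]>8 and 80<ce[i][1]<280: print(n,st[i],ce[i],onplane(c,*ce[i],z))
m=(P[...,2]>.088)&(P[...,2]<.1);m[:80]=0;m[280:]=0;m[:,:150]=0;m[:,370:]=0
q=P[m];print(len(q),q.mean(0),cv2.minAreaRect(q[:,:2].astype(np.float32)*1000))
m=(abs(P[...,2]-.05)<.006);m[:80]=0;m[280:]=0;m[:,:150]=0;m[:,370:]=0
q=P[m];print(cv2.minAreaRect(q[:,:2].astype(np.float32)*1000))
E
```

```text
time: 9.35
tool_pos: [0.5119, 0.1248, 0.2311]
orientation: [3.119, 0.369, -0.001]
ft_force: [0.2, 0.1, -0.0]
opening: 0.0601
grip_force: 0.0
[0.51223297 0.12408928 0.23123772] [-0.63  0.61  0.5   1.88 -0.41  0.75 -1.23]
green [210 167   9   7  56] [214.03571429 170.25      ] [0.50546239 0.16384111 0.051     ]
red [256 126   6  10  56] [258.57142857 130.33928571] [0.55172542 0.13151175 0.051     ]
blue [ 233  152   47   46 1574] [256.70139771 174.51905972] [0.5197891  0.12566443 0.094     ]
818 [0.5134673  0.12452787 0.0933526 ] ((512.7081298828125, 124.1576156616211), (14.369820594787598, 41.27482986450195), 11.648778915405273)
((512.5609130859375, 124.37500762939453), (90.24253845214844, 90.26429748535156), 9.994863510131836)
```

View pics/w4c.png

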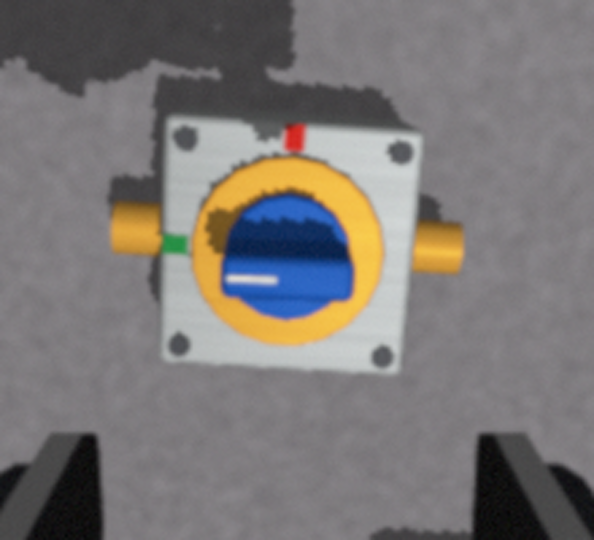

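The white mark is at crop (250,279), on the left end of the blade and close to the green tick at (174,244). The red tick is at (295,138). So the screw is about 1.6 rad short of its seat. I'm turning the tool across the blade.

```bash
python3 -m handwheel '{"translation":[[0,0,0],[0,0,0],[0,0,0.3],[0,0,0.3],[0,0,0.3],[0,0,0.3],[0,0,0.3],[0,0,0.3],[0,0,0.3],[0,0,0.3],[0,0,0],[0,0,0],[0,0,0]],"delta_rot":[[0,0,-0.14],[0,0,-0.14],[0,0,-0.14],[0,0,-0.14],[0,0,-0.14],[0,0,-0.14],[0,0,-0.14],[0,0,-0.14],[0,0,-0.14],[0,0,-0.14],[0,0,-0.14],[0,0,0],[0,0,0]],"gripper":[60,60,60,60,60,60,60,60,60,60,60,60,60]}' 40
python3 - <<'E'
from h import *
s=monitor.sense();R=Ro.from_rotvec(s['orientation']).as_matrix();print(s['tool_pos'],R.round(4),s['joints'].round(2))
print('yaw y',np.degrees(np.arctan2(R[1,1],R[0,1])),'move',R.T@(np.array([.5127,.1243,.072])-s['tool_pos'])/.04)
E
```

```text
time: 10.7
tool_pos: [0.5127, 0.1242, 0.1354]
orientation: [1.989, 2.431, 0.0]
ft_force: [-0.6, 0.2, -0.4]
opening: 0.0599
grip_force: 0.0
[0.51266774 0.12418734 0.13539535] [[-1.982e-01  9.802e-01  6.000e-04]
 [ 9.802e-01  1.982e-01 -2.000e-04]
 [-3.000e-04  6.000e-04 -1.000e+00]] [-0.32  0.71 -0.    1.95  0.    0.48 -0.13]
yaw y 11.43320159037204 move [3.15060469e-03 4.55120282e-04 1.58488323e+00]
```

```bash
python3 -m handwheel '{"translation":[[0,0,0.4],[0,0,0.5],[0,0,0.4],[0,0,0.28],[0,0,0],[0,0,0],[0,0,0],[0,0,0],[0,0,0],[0,0,0],[0,0,0],[0,0,0],[0,0,0]],"delta_rot":[[0,0,0],[0,0,0],[0,0,0],[0,0,0],[0,0,0],[0,0,0],[0,0,0],[0,0,0],[0,0,0],[0,0,0],[0,0,0],[0,0,0],[0,0,0]],"gripper":[60,60,60,60,60,5,5,5,5,5,5,5,5]}' 40
python3 - <<'E'
from h import *
s=monitor.sense();R=Ro.from_rotvec(s['orientation']).as_matrix();print(s['tool_pos'],s['joints'].round(2),s['wrist_torque'],np.degrees(np.arctan2(R[1,1],R[0,1])))
E
```

```text
time: 12.0
tool_pos: [0.5118, 0.1254, 0.073]
orientation: [-1.983, -2.437, -0.0]
ft_force: [-3.0, 1.2, 5.2]
opening: 0.0133
grip_force: 39.7
[0.51179732 0.12537731 0.07296369] [-0.33  0.82 -0.    1.99  0.01  0.34 -0.13] [-0.03198925  0.31406999 -0.0288491 ] 11.72727893584445
```

```bash
python3 -m handwheel '{"translation":[[0,0,0],[0,0,0],[0,0,0],[0,0,0],[0,0,0],[0,0,0],[0,0,0],[0,0,0],[0,0,0],[0,0,0],[0,0,0],[0,0,0],[0,0,0],[0,0,0],[0,0,0],[0,0,0]],"delta_rot":[[0,0,0.1],[0,0,0.1],[0,0,0.1],[0,0,0.1],[0,0,0.1],[0,0,0.1],[0,0,0.1],[0,0,0.1],[0,0,0.1],[0,0,0.1],[0,0,0.1],[0,0,0.1],[0,0,0.1],[0,0,0.1],[0,0,0],[0,0,0]],"gripper":[5,5,5,5,5,5,5,5,5,5,5,5,5,5,5,5]}' 40
cat > st.py <<'E'
from h import *
s=monitor.sense();R=Ro.from_rotvec(s['orientation']).as_matrix();print(s['tool_pos'].round(4),s['joints'].round(2),s['wrist_torque'].round(3),s['ft_force'].round(1),'yaw',np.degrees(np.arctan2(R[1,1],R[0,1])),s['opening'],s['grip_force'])
E
python3 st.py
```

```text
time: 13.6
tool_pos: [0.5123, 0.1251, 0.073]
orientation: [3.086, 0.586, 0.001]
ft_force: [-1.6, -1.0, 4.5]
opening: 0.0136
grip_force: 39.7
[0.5123 0.1251 0.073 ] [-0.49  0.84  0.28  2.   -0.59  0.38 -0.94] [-0.353  0.265 -0.051] [-1.6 -1.   4.5] yaw -68.49158030831174 0.013579817150895821 39.7147661447525
```

```bash
for i in 1; do python3 -m handwheel '{"translation":[[0,0,0],[0,0,0],[0,0,0],[0,0,0],[0,0,0],[0,0,0]],"delta_rot":[[0,0,0.05],[0,0,0.05],[0,0,0.05],[0,0,0.03],[0,0,0],[0,0,0]],"gripper":[5,5,5,5,5,5]}' 40 >/dev/null; python3 st.py
python3 -m handwheel '{"translation":[[0,0,0],[0,0,0],[0,0,0],[0,0,0]],"delta_rot":[[0,0,0.03],[0,0,0.03],[0,0,0],[0,0,0]],"gripper":[5,5,5,5]}' 40 >/dev/null; python3 st.py; done
```

```text
[0.5123 0.125  0.073 ] [-0.52  0.85  0.32  2.   -0.67  0.4  -1.05] [-0.373  0.307 -0.076] [-1.3 -1.9  5. ] yaw -78.80814433371418 0.013108511451085623 39.66406524181366
[0.5123 0.125  0.073 ] [-0.52  0.85  0.34  2.   -0.69  0.4  -1.08] [-0.533  0.333  1.066] [-0.9 -2.5  6.2] yaw -81.99871539194292 0.012749121725611483 45.82088112831116
```

The moment about z jumped from −0.08 to +1.07 N m, so the screw is seated at about −80°. Backing off to +10°.

```bash
python3 -m handwheel '{"translation":[[0,0,0],[0,0,0],[0,0,0],[0,0,0],[0,0,0],[0,0,0],[0,0,0],[0,0,0],[0,0,0],[0,0,0],[0,0,0],[0,0,0],[0,0,0],[0,0,0],[0,0,0],[0,0,0],[0,0,0],[0,0,0],[0,0,0]],"delta_rot":[[0,0,-0.1],[0,0,-0.1],[0,0,-0.1],[0,0,-0.1],[0,0,-0.1],[0,0,-0.1],[0,0,-0.1],[0,0,-0.1],[0,0,-0.1],[0,0,-0.1],[0,0,-0.1],[0,0,-0.1],[0,0,-0.1],[0,0,-0.1],[0,0,-0.1],[0,0,-0.1],[0,0,0],[0,0,0],[0,0,0]],"gripper":[5,5,5,5,5,5,5,5,5,5,5,5,5,5,5,5,5,5,5]}' 40 >/dev/null; python3 st.py
python3 - <<'E'
from h import *
c=cam('wrist');save(c,'w5');t=cam('top');save(t,'t5')
p=c['pixels'];b=cv2.resize(t['pixels'][135:220,180:330],(512,290),interpolation=cv2.INTER_CUBIC)
cv2.imwrite('pics/c5.png',np.vstack([p[60:],b])[:,:,::-1][:600])
E
```

```text
[0.5118 0.1254 0.073 ] [-0.33  0.82  0.    1.99 -0.01  0.34 -0.15] [-0.129  0.339  0.014] [-2.2 -1.1  7. ] yaw 9.440712081933796 0.012891027440355076 39.860774874687195
```

View pics/c5.png

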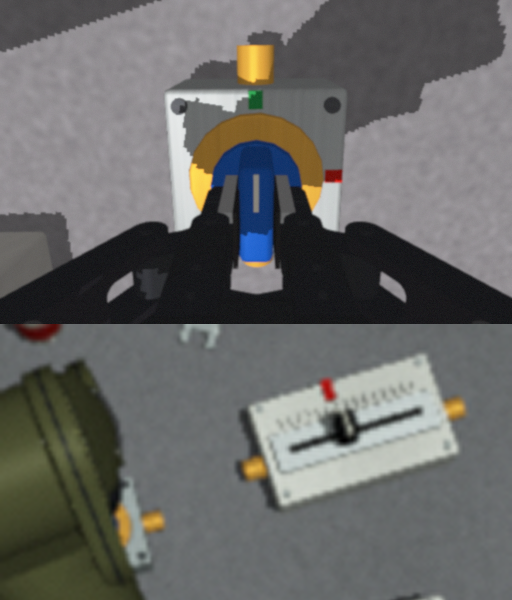

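The white mark at (256,193) points to the green tick at (255,100), the shutter line stands at the red clip, and the blade is gripped at 40 N. Handing in.

```bash
python3 -c "
from workcell import env
print(env.finish_job())"
```

```text
the job is handed in; nothing more can be done
None
```

The job is handed in: the shutter's white line stands within about 1 mm of the red clip, and the thumbscrew was seated, backed off a quarter turn to the green tick and is still held in the gripper at 40 N.

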